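# Refit the keyed knob on a desk speaker and keep it pressed

### The job

The control knob of the desk speaker is parked in its metal holder: slide it out along the channel through the open end, turn it so that the flat in its bore matches the flat of the speaker's D-shaft, and push it fully home on the shaft. Then press the knob all the way down against the shaft's spring, as for pairing, and finish while still holding it down; do not let go or come up. Leave the mug, the tape roll and the earbud case where they are.

Things in the scene. Friction and masses are not known exactly. Their poses are not given: they have to be found in the camera images.
- knob_mid (a point): Centre of the loose black knob (about 60 g), on its axis, 22 mm above its underside, z up. Round skirt 52 mm across, 7 mm high; on it a grip 22 mm wide between flat sides at y = -11 and +11 mm (flat for x = -10 to +10 mm), reaching 44 mm above the underside. Seen from above the grip is pointed at -x (tip 20 mm from the axis, white line) and blunt at +x (16.5 mm).
- knob_bore (a point): Mouth of the D-shaped bore in the knob's underside, on its axis, same axes as knob_mid. Bore diameter 15.4 mm, 16 mm deep, mouth flared; its flat is 4.2 mm from the axis on the -x (pointer) side.
- shaft_top (a point): Centre of the top of the upright steel D-shaft on the speaker: diameter 14 mm, 24 mm tall when up, top chamfered, flat 3.5 mm from the axis on the -x side (towards grille and white tick). It does not turn. Match: knob's x axis along this x axis. Knob fully home: knob_mid 6 mm above this point (bore end on shaft top); turned wrongly it rides on top, knob_mid 22 mm above.
- shaft (a joint): Travel of the shaft downwards in m: 0 up (as found), 0.005 fully pressed (hard stop). A spring pushes it up, 3.6 N at 0 and 6.6 N at 0.005; let go, it comes up again. Fully pressed, a knob that is home has its underside 3 mm above the speaker's top.
- speaker: The grey desk speaker, fixed on the desk: a low box 100 (x) x 160 (y) x 50 (z) mm with the grille in its front (-x) face, a white tick on its top between the shaft and the front edge, two small round black buttons on its top, 58 mm to either side and 20 mm behind the shaft. Origin at the centre of its underside, on the shaft's axis.
- holder: Aluminium knob holder, fixed, 120 (x) x 67 (y) x 16 (z) mm, origin at the centre of its underside. Floor 3 mm thick; channel 55 mm wide along x, wall at +x (x = 56 mm), open at -x. Lips from x = -4 to +60 mm overhang the skirt from both sides, 13 to 16 mm above the desk, 42 mm gap for the grip. Beyond x = -4 mm only floor: a knob centred beyond x = -30 mm is clear and can be lifted.
- holder_seat (a point): Point on the holder's floor (3 mm above the desk) where the knob's axis stands at the start, at x = +29 mm of the holder, in the closed end of the channel. Axes as the holder's: the open end is towards -x.
- mug: White mug, 97 mm high, 84 mm across, to be left alone; origin at its underside.
- tape_roll: Roll of clear tape lying flat, 53 mm across, 18 mm high, to be left alone; origin at its underside.
- earbud_case: White earbud case, 47 x 60 x 24 mm, to be left alone; origin at its underside.
There are look-alikes about, which are no part of the job. Of the things that look like the part that bears knob_mid, take the one that is farthest to the robot's right at the start.

How it is judged:
By the outcome, as a careful person would: the job done as asked, in the order asked, and still so for the second after the job is handed in, while the arm keeps its last pose, push and grip.
It also fails if it takes over 48 s, if anything falls off the work surface, if the arm or the gripper's body presses on something with over 40 N, if the wrist force passes 120 N, or if a joint passes its speed limit or range.

### The arm

A 6-joint arm with a two-finger parallel gripper is mounted at the origin on a cart in front of the work surface, level with it; the furniture and walls round the work are solid. World frame = base frame: x ahead of the robot, y to its left, z up, the work surface at z = 0. Lengths are in m, angles in rad, forces in N, time in s.
With the tool pointing down it reaches from about 0.4 to 0.825 m from the base axis. Payload 7 kg.
Tool frame: the origin (TCP) lies midway between the tips of the shut fingers; the grasp point (between the pads) lies hold_point_z behind it (hold_point_z is the distance from the TCP to the grasp point, in m); z points along the fingers, y is the line along which they close (so a half turn about z gives the same grasp; the last joint's range is limited). The gripper opens to 88 mm and grips with 3 to 60 N. Pads are 19 mm wide; open, the fingers measure 130 mm over their backs; the gripper's body (78 mm by 193 mm) begins 47 mm behind the grasp point.
Start: joints at [-0.865, 0.359, 0.012, 0, -1.224, -0.288], TCP at [0.274, -0.617, 0.227] pointing down, gripper open.
Joint ranges: [-3.07, 3.07], [-1.43, 2.12], [-1.02, 1.25], [-3.03, 1.67], [-3.05, -0], [-3.03, 3.03]. Speed limits (rad/s): [2.39, 2.39, 3.01, 3.14, 3.14, 3.14].

### API

Orientations are given as [roll, pitch, yaw] about the fixed x, y, z axes, in that order (R = Rz(yaw) Ry(pitch) Rx(roll)).
In Python, from station import * gives the robot as it stands.
- The arm moves only by the tool apply_moves, never from a script. Its argument "steps" is a list of rows, each an object with "translation": the shift along the world's x, y, z scaled (see below), a list of three; "rotation": the turn, a rotation vector about the world's x, y, z scaled (see below), a list of three. A call has exactly 10 rows; each row is the pose to reach, as a shift and turn from the pose commanded when the call began; what a row does not reach only later rows make up. The controller multiplies each number of a shift by 250 mm and each number of a turn by 30 degrees. A row lasts 1/12 s, in which the tool goes at most 41.7 mm and 7.16 degrees, less where a joint would pass 70% of its speed; a pose out of reach is approached as far as the arm can. A call with a number of a shift or a turn outside -1 to 1 is refused whole. A call with a gripper value outside its range is refused whole. "jaw" is the closure, from -1 (fully open) to 1 (shut), so that 0 is half open, set as the call begins (left out, the last holds). The fingers move at their own pace and stop on an object; "newtons" is the grip in N (left out, the last holds). Time passes only in rows, so rows that repeat a pose let the fingers close, or fill a call up. It gives the time, the measured TCP pose, the force, the opening and the grip force at its end, in the units of the state.
- get_state(): the state, without advancing time (a new reading comes with each control period).
- grab_frame(name): name is "side" or "top"; returns the picture (420x560x3 uint8, blue, green, red); there is no depth.
- camera_model(name): a dict with "fx", "fy", "cx", "cy" (pixels), "xyz" and "rotation" of the camera in the world. Camera axes: x right, y down, z forward; pixel columns grow to the right and rows downward; lengths in m; the calibration is good to about 2 mm. A picture is of the moment at which its call begins. camera_model takes no time and is no camera call.
- job_done(): hands the job in; it is judged then, once.
The state is a dict: "t": time; "q": joint angles; "qd": joint speeds; "joint_efforts": joint torques, N m; "eef_pos": TCP position; "ee_rot": TCP orientation; "force": force on the tool from outside, world axes, zero at the start; "moment": the same for the moment, N m; "width": finger opening in m; "gripper_force": force on a finger pad.
Only numpy, scipy, OpenCV 4.12 (cv2) and the standard library are available. Lean on these libraries where they do the work, as an engineer would, in place of code of your own. Each camera call takes 0.05 s, during which the arm holds its last target. There are 200 camera calls.

## Working session

There is one attempt and no reset: what is moved stays moved. The work goes in short steps, Python scripts to look and compute and a tool call to move; the robot and the scene stay as the last step left them, time stands still between calls to the robot, and variables do not carry over. Pictures are saved under pics/ and viewed, at most 10 in all, crops included, and the job is handed in when it is done.

Besides the shell and the picture viewer there is one more tool, called as name(argument=value, ...), one argument or row to a line, values as JSON. apply_moves: Moves the arm, as the interface text tells. Shifts and turns lie within -1 to 1; 1 stands for 250 mm of shift or 30 degrees of turn. Its arguments: {"type":"object","properties":{"steps":{"type":"array"},"jaw":{"type":"number"},"newtons":{"type":"number"}},"required":["steps"]}

```bash
mkdir -p pics; ls; python3 - <<'E'
from station import *
import cv2
for n in("top","side"):
    cv2.imwrite(f"pics/{n}0.png",grab_frame(n)); print(n,camera_model(n))
print(get_state())
E
```

```text
pics
top {'fx': 451.9714170325415, 'fy': 451.9714170325415, 'cx': 278.08218237063613, 'cy': 211.97218919802336, 'xyz': array([0.47889089, 0.14146629, 1.20988027]), 'rotation': array([-3.05401462,  0.01196503, -1.55562894])}
side {'fx': 395.72485865783386, 'fy': 395.72485865783386, 'cx': 275.7963212258322, 'cy': 204.58459977828196, 'xyz': array([0.52808212, 0.88595488, 0.64665568]), 'rotation': array([-2.22193912, -0.00369273, -3.10919519])}
{'t': 0.1, 'q': array([-8.64924422e-01,  3.59306525e-01,  1.11617191e-02, -2.90433018e-04,
       -1.22409508e+00, -2.88102346e-01]), 'qd': array([-0.00114654, -0.00064318,  0.00344059,  0.00197109, -0.00112868,
       -0.00042793]), 'joint_efforts': array([-1.88833433e-04, -5.84163308e+01,  2.93753600e+01,  7.01551706e+00,
        1.01908366e-02, -4.38563711e-05]), 'eef_pos': array([ 0.27366181, -0.61656772,  0.22573018]), 'ee_rot': array([ 3.14013101e+00, -1.48409311e-04, -2.72392187e+00]), 'force': array([-0.79723843,  0.28526019,  0.68707412]), 'moment': array([-0.00482795, -0.02547724, -0.00813682]), 'gripper_force': 0.0, 'width': 0.08728072275561069}
```

View pics/top0.png

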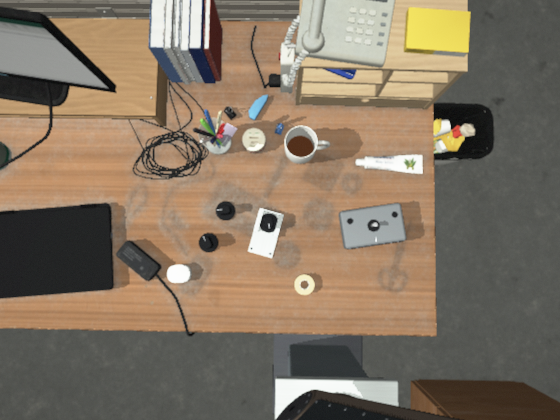

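View pics/side0.png

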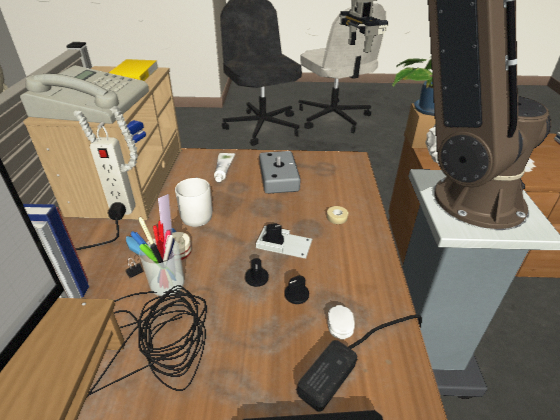

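The top view shows the candidates for the knob: (225,210), (208,242) and (268,222), the last in the holder. The one in the holder is farthest right (-y), so I choose it. The speaker is at (372,226), the mug at (300,145), the tape at (304,285) and the earbud case at (178,273). I'll check this in one close crop.

```bash
python3 - <<'E'
import cv2,numpy as np
t=cv2.imread("pics/top0.png")
a=cv2.resize(t[185:275,230:320],(400,400),interpolation=cv2.INTER_CUBIC)
b=cv2.resize(t[185:275,330:420],(400,400),interpolation=cv2.INTER_CUBIC)
cv2.imwrite("pics/crop0.png",np.hstack([a,b]))
E
```

```text
(no output)
```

View pics/crop0.png

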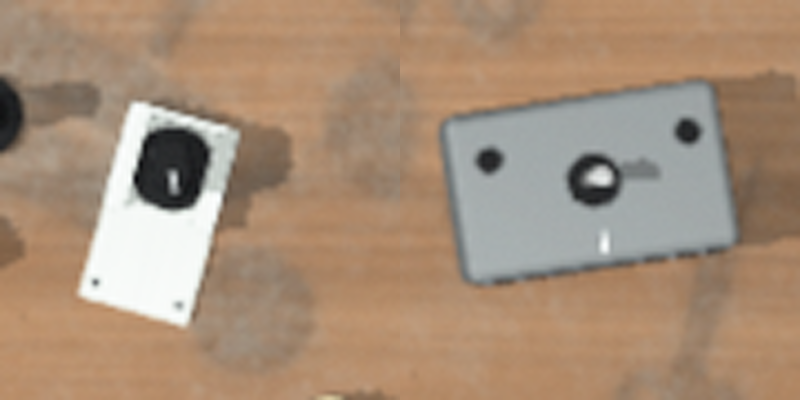

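The crop confirms the holder knob, at pixel (268.5,223). Its white line runs (268,223) to (270,228), so it points at the open end. The shaft is at pixel (374,225), with the tick below it at (376,239) towards -x. Next I measure.

```bash
cat >h.py <<'E'
import cv2,numpy as np
from scipy.spatial.transform import Rotation as R
from station import *
def cam(n):
    c=camera_model(n); return c,R.from_euler('xyz',c['rotation']).as_matrix()
def ray(n,uv):
    c,M=cam(n); d=M@np.array([(uv[0]-c['cx'])/c['fx'],(uv[1]-c['cy'])/c['fy'],1]); return c['xyz'],d
def onz(n,uv,z):
    o,d=ray(n,uv); return o+d*(z-o[2])/d[2]
def proj(n,p):
    c,M=cam(n); q=M.T@(np.asarray(p)-c['xyz']); return np.array([c['fx']*q[0]/q[2]+c['cx'],c['fy']*q[1]/q[2]+c['cy']])
def two(a,b):  # top pixel, side pixel -> point, miss
    (o,d),(p,e)=ray('top',a),ray('side',b)
    s=np.linalg.lstsq(np.c_[d,-e],p-o,rcond=None)[0]; A=o+s[0]*d;B=p+s[1]*e
    return (A+B)/2,np.linalg.norm(A-B)
def blob(img,lo,hi,box,hsv=True):
    x0,y0,x1,y1=box; c=img[y0:y1,x0:x1]; c=cv2.cvtColor(c,cv2.COLOR_BGR2HSV)
    m=cv2.inRange(c,np.array(lo),np.array(hi))
    cs=cv2.findContours(m,cv2.RETR_EXTERNAL,cv2.CHAIN_APPROX_NONE,offset=(x0,y0))[0]
    return sorted(cs,key=cv2.contourArea)[::-1]
E
python3 - <<'E'
from h import *
t=cv2.imread("pics/top0.png");s=cv2.imread("pics/side0.png")
try: print('hold',hold_point_z)
except Exception as e: print(e)
np.set_printoptions(precision=4,suppress=True)
# holder
c=blob(t,(0,0,190),(180,60,255),(240,200,292,262))[0]
bx=cv2.boxPoints(cv2.minAreaRect(c)); bx=bx[np.argsort(bx[:,1])]
P=[onz('top',p,.016 if i<2 else .003) for i,p in enumerate(bx)]
print('holder px',bx.tolist()); print(np.array(P))
f=(P[2]+P[3])/2;b=(P[0]+P[1])/2; print('len',np.linalg.norm((b-f)[:2]),'w',np.linalg.norm(P[0]-P[1]),np.linalg.norm(P[2]-P[3]))
yaw=np.arctan2(*(b-f)[[1,0]]);ux=np.array([np.cos(yaw),np.sin(yaw)])
print('yaw',np.degrees(yaw),'from front seat',f[:2]+ux*.089,'from back',b[:2]-ux*.031)
# knob
c=blob(t,(0,0,0),(180,255,70),(255,205,285,238))[0];m=cv2.moments(c);print('knob px',m['m10']/m['m00'],m['m01']/m['m00'],cv2.contourArea(c),onz('top',(m['m10']/m['m00'],m['m01']/m['m00']),.02))
# speaker: saturation low, mid grey
c=blob(t,(0,0,70),(180,70,190),(330,195,412,255))[0];r=cv2.minAreaRect(c);bx=cv2.boxPoints(r)
Q=np.array([onz('top',p,.05) for p in bx]);print('spk',Q,Q.mean(0),[np.linalg.norm(Q[i]-Q[i-1]) for i in range(4)])
# buttons
for box in((340,212,360,228),(396,205,412,223)):
    c=blob(t,(0,0,0),(180,255,90),box)[0];m=cv2.moments(c);print('btn',onz('top',(m['m10']/m['m00'],m['m01']/m['m00']),.051), cv2.contourArea(c))
c=blob(t,(0,0,215),(180,40,255),(370,232,382,244))[0];m=cv2.moments(c);print('tick',onz('top',c.mean((0,1)),.05),len(c))
a=cv2.resize(s[140:200,240:320],(640,480),interpolation=cv2.INTER_CUBIC);cv2.imwrite('pics/spk_side.png',a)
E
```

```text
hold 0.0188
holder px [[258.6124267578125, 207.01104736328125], [283.67999267578125, 213.760009765625], [246.5820770263672, 251.6951904296875], [271.649658203125, 258.44415283203125]]
[[0.596  0.2092 0.016 ]
 [0.5789 0.1424 0.016 ]
 [0.4773 0.2398 0.003 ]
 [0.4604 0.1727 0.003 ]]
len 0.12243304178845743 w 0.06895458733453692 0.06912665602248888
yaw -14.380137687417045 from front seat [0.5551 0.1841] from back [0.5574 0.1835]
knob px 268.170281124498 222.3863453815261 207.5 [0.5552 0.183  0.02  ]
spk [[ 0.5852  0.0047  0.05  ]
 [ 0.6116 -0.159   0.05  ]
 [ 0.5107 -0.1728  0.05  ]
 [ 0.4845 -0.0104  0.05  ]] [ 0.548  -0.0844  0.05  ] [np.float64(0.10178554147560782), np.float64(0.165753570988608), np.float64(0.10182026649778489), np.float64(0.16447253378544122)]
btn [ 0.5603 -0.027   0.051 ] 14.0Traceback (most recent call last):
  File "<stdin>", line 21, in <module>
ZeroDivisionError: float division by zero
```

Holder: 122x69 mm measured against 120x67, yaw -14.4°. The seat and the knob blob agree at about (0.556,0.184). Speaker centre is (0.548,-0.084), yaw about 8-9°. Next I refine the speaker.

```bash
python3 - <<'E'
from h import *
np.set_printoptions(precision=4,suppress=True)
t=cv2.imread("pics/top0.png");s=cv2.imread("pics/side0.png")
g=255-cv2.cvtColor(t,cv2.COLOR_BGR2GRAY).astype(float)
B=[]
for u,v in((350,221),(403,214.5)):
    u0,v0=int(u)-5,int(v)-5; w=g[v0:v0+11,u0:u0+11]; w=np.clip(w-np.median(w)-15,0,None)
    yy,xx=np.mgrid[v0:v0+11,u0:u0+11]; p=((w*xx).sum()/w.sum(),(w*yy).sum()/w.sum()); B.append(onz('top',p,.052)); print('btn',p,B[-1])
d=B[0]-B[1]; yaw=np.arctan2(-d[0],d[1]); print('sep',np.linalg.norm(d),'yaw',np.degrees(yaw)); mid=(B[0]+B[1])/2
print('shaft from btns',mid[:2]-.020*np.array([np.cos(yaw),np.sin(yaw)]))
gg=255-g; w=np.clip(gg[232:245,370:382]-200,0,None); yy,xx=np.mgrid[232:245,370:382]
print('tick',onz('top',((w*xx).sum()/w.sum(),(w*yy).sum()/w.sum()),.05))
for p in((.548,-.0844,.074),(.548,-.0844,.05)): print(proj('top',p),proj('side',p))
a=cv2.resize(s[140:200,240:320],(480,360),interpolation=cv2.INTER_CUBIC);b=cv2.resize(t[205:245,355:395],(320,320),interpolation=cv2.INTER_CUBIC)
o=np.zeros((360,800,3),np.uint8);o[:,:480]=a;o[:320,480:]=b;cv2.imwrite('pics/spk.png',o)
E
```

```text
btn (np.float64(349.6566358024691), np.float64(220.63657407407408)) [ 0.5606 -0.0269  0.052 ]
btn (np.float64(403.0), np.float64(217.0)) [ 0.5719 -0.1632  0.052 ]
sep 0.13679703059532816 yaw 4.734088931136977
shaft from btns [ 0.5464 -0.0967]
tick [ 0.5133 -0.0935  0.05  ]
[373.8809 225.3911] [279.1238 157.6596]
[372.0159 225.9332] [279.0501 164.9257]
```

View pics/spk.png

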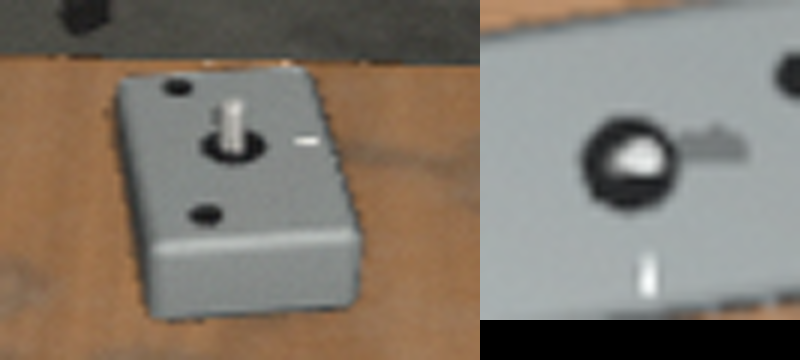

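The crop shows the steel shaft: top at side pixel ~(278.5,157), base ring ~(278.5,164.2), and top-view ring ~(373.2,225.1). The second button is at (394.5,214.2); I missed it before.

```bash
python3 - <<'E'
from h import *
np.set_printoptions(precision=4,suppress=True)
t=cv2.imread("pics/top0.png")
g=255-cv2.cvtColor(t,cv2.COLOR_BGR2GRAY).astype(float)
def cen(u,v,r,th):
    u0,v0=u-r,v-r; w=g[v0:v+r+1,u0:u+r+1]; w=np.clip(w-np.median(w)-th,0,None); yy,xx=np.mgrid[v0:v+r+1,u0:u+r+1]; return ((w*xx).sum()/w.sum(),(w*yy).sum()/w.sum())
B=[onz('top',cen(u,v,5,15),.052) for u,v in((350,221),(395,214))]
d=B[0]-B[1]; yaw=np.arctan2(-d[0],d[1]); mid=(B[0]+B[1])/2
print(B,'sep',np.linalg.norm(d),'yaw',np.degrees(yaw),'shaft',mid[:2]-.020*np.array([np.cos(yaw),np.sin(yaw)]))
# ring outline (dark blob incl. shaft), enclosing circle
m=(g[216:236,362:385]>160).astype(np.uint8);n,l,st,ce=cv2.connectedComponentsWithStats(m);i=1+np.argmax(st[1:,4])
ys,xs=np.where(l==i);print('ring bbox',xs.min()+362,xs.max()+362,ys.min()+216,ys.max()+216)
c=((xs.min()+xs.max())/2+362,(ys.min()+ys.max())/2+216);print(c,onz('top',c,.05))
print('tri ring',two(c,(278.5,164.2)),'tri top',two((374.6,224.4),(278.5,156.9)))
print(onz('side',(278.5,164.2),.05),onz('side',(278.5,156.9),.074))
E
```

```text
[array([ 0.5606, -0.0269,  0.052 ]), array([ 0.5792, -0.1412,  0.052 ])] sep 0.1158092122219263 yaw 9.21402910952123 shaft [ 0.5502 -0.0873]
ring bbox 368 379 220 230
(np.float64(373.5), np.float64(225.0)) [ 0.5505 -0.0882  0.05  ]
tri ring (array([ 0.5501, -0.0882,  0.0501]), np.float64(0.0007650282902771107)) tri top (array([ 0.5501, -0.0859,  0.0756]), np.float64(0.000601338579049732))
[ 0.5497 -0.0883  0.05  ] [ 0.5499 -0.0885  0.074 ]
```

Shaft: (0.550,-0.0875), yaw 9.2°, button spacing 115.8 mm against 116. Now the knob's yaw from the white line.

```bash
python3 - <<'E'
from h import *
t=cv2.imread("pics/top0.png");s=cv2.imread("pics/side0.png")
for n,im,(x0,y0,x1,y1) in(('top',t,(264,218,275,230)),):
    g=cv2.cvtColor(im,cv2.COLOR_BGR2GRAY)[y0:y1,x0:x1].astype(float);print(g.astype(int))
    w=np.clip(g-60,0,None); w[:, :1]=0;yy,xx=np.mgrid[y0:y1,x0:x1]
    P=np.array([onz(n,(x,y),.047)[:2] for x,y in zip(xx.ravel(),yy.ravel())]);w=w.ravel();m=(P*w[:,None]).sum(0)/w.sum()
    C=((P-m)*w[:,None]).T@(P-m);v=np.linalg.eigh(C)[1][:,1];print(m,np.degrees(np.arctan(v[1]/v[0])))
cv2.imwrite('pics/knob_side.png',cv2.resize(s[212:262,245:320],(750,500),interpolation=cv2.INTER_CUBIC))
E
```

```text
[[ 47  42  43  44  43  43  43  37  28  33  34]
 [ 51  43  43  42  45  42  44  39  32  35  35]
 [ 48  42  44  44  42  42  42  38  33  31  34]
 [ 39  44  44  45  43  44  45  39  32  28  35]
 [ 38  45  43  44  44  43  44  42  36  30  35]
 [ 39  44  42  66 110 108  41  44  36  26  31]
 [ 45  43  43  64 158 172  43  43  36  28  35]
 [ 40  43  43  44 169 193  43  41  29  28  32]
 [ 40  38  42  43 148 169  42  36  23  29  36]
 [ 42  38  38  42 123 147  70  29  28  32  32]
 [ 44  43  41  39  90 112  64  26  31  31  42]
 [ 46  44  45  41  37  36  28  35  41  40 118]]
[0.54532336 0.18017247] 35.341426018859
```

View pics/knob_side.png

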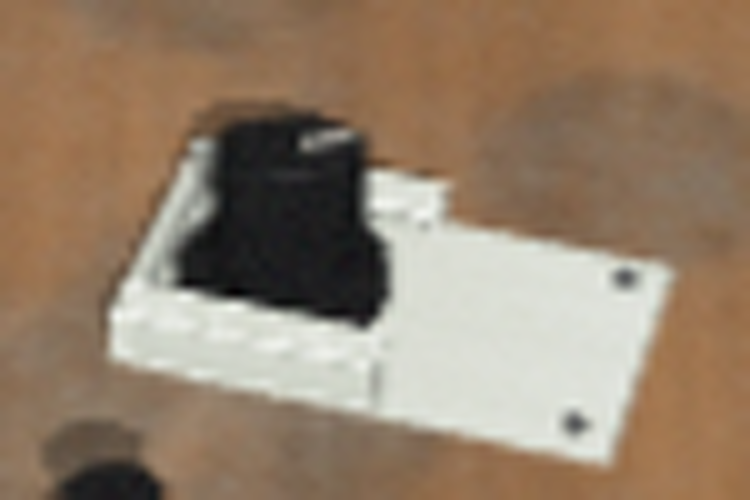

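apply_moves(
  steps=[
    {"translation": [0.036,0.1,0],"rotation": [0,0,0]},
    {"translation": [0.072,0.2,0],"rotation": [0,0,0]},
    {"translation": [0.108,0.3,0],"rotation": [0,0,0]},
    {"translation": [0.144,0.4,0],"rotation": [0,0,0]},
    {"translation": [0.18,0.5,0],"rotation": [0,0,0]},
    {"translation": [0.216,0.6,0],"rotation": [0,0,0]},
    {"translation": [0.252,0.7,0],"rotation": [0,0,0]},
    {"translation": [0.288,0.8,0],"rotation": [0,0,0]},
    {"translation": [0.324,0.9,0],"rotation": [0,0,0]},
    {"translation": [0.36,1.0,0],"rotation": [0,0,0]},
  ],
  jaw=-0.3,
  newtons=30,
)

```text
t: 0.93
eef_pos: [0.3639, -0.3656, 0.2263]
ee_rot: [3.141, -0.0, -2.724]
force: [0.1, 0.5, -0.0]
width: 0.0569
gripper_force: 0.0
```

The side crop shows the knob under the lips. Its white line runs from about (275.3,226.7) to (280.2,225.4). A stray pixel spoilt the PCA, so I redo it in both views.

```bash
python3 - <<'E'
from h import *
t=cv2.imread("pics/top0.png");s=cv2.imread("pics/side0.png")
for n,im,(x0,y0,x1,y1) in(('top',t,(266,222,272,229)),('side',s,(273,223,283,229))):
    g=cv2.cvtColor(im,cv2.COLOR_BGR2GRAY)[y0:y1,x0:x1].astype(float)
    if n=='side':print(g.astype(int))
    w=np.clip(g-55,0,None);yy,xx=np.mgrid[y0:y1,x0:x1]
    P=np.array([onz(n,(x,y),.047)[:2] for x,y in zip(xx.ravel(),yy.ravel())]);w=w.ravel();m=(P*w[:,None]).sum(0)/w.sum()
    C=((P-m)*w[:,None]).T@(P-m);v=np.linalg.eigh(C)[1][:,1];print(n,m,np.degrees(np.arctan(v[1]/v[0])))
k=np.array([.556,.1835]);d=k-m;print('axis to line centre',d,np.degrees(np.arctan2(d[1],d[0])))
E
```

```text
top [0.54579803 0.1809579 ] 5.862555418961785
[[ 64  59  62  62  99 111 111 112 118 114]
 [ 34  34  31  35  41  55  82 108 113 118]
 [ 30  27  75  88 132 145 146  95  91 117]
 [ 33  31 128 111  95  73  53  44  68 110]
 [ 28  35  48  49  42  35  31  30  65 108]
 [ 31  26  34  26  33  38  34  21  48  82]]
side [0.54096033 0.17663976] 13.646167978291702
axis to line centre [0.01503967 0.00686024] 24.5197585137975
```

apply_moves(
  steps=[
    {"translation": [0.036,0.1,0],"rotation": [0,0,0]},
    {"translation": [0.072,0.2,0],"rotation": [0,0,0]},
    {"translation": [0.108,0.3,0],"rotation": [0,0,0]},
    {"translation": [0.144,0.4,0],"rotation": [0,0,0]},
    {"translation": [0.18,0.5,0],"rotation": [0,0,0]},
    {"translation": [0.216,0.6,0],"rotation": [0,0,0]},
    {"translation": [0.252,0.7,0],"rotation": [0,0,0]},
    {"translation": [0.288,0.8,0],"rotation": [0,0,0]},
    {"translation": [0.324,0.9,0],"rotation": [0,0,0]},
    {"translation": [0.36,1.0,0],"rotation": [0,0,0]},
  ],
)

```text
t: 1.77
eef_pos: [0.4538, -0.1156, 0.2265]
ee_rot: [3.141, -0.0, -2.724]
force: [0.3, 0.1, -1.2]
width: 0.0567
gripper_force: 0.0
```

apply_moves(
  steps=[
    {"translation": [0.036,0.1,0],"rotation": [0,0,0]},
    {"translation": [0.072,0.2,0],"rotation": [0,0,0]},
    {"translation": [0.108,0.3,0],"rotation": [0,0,0]},
    {"translation": [0.144,0.4,0],"rotation": [0,0,0]},
    {"translation": [0.18,0.5,0],"rotation": [0,0,0]},
    {"translation": [0.216,0.6,0],"rotation": [0,0,0]},
    {"translation": [0.252,0.7,0],"rotation": [0,0,0]},
    {"translation": [0.288,0.8,0],"rotation": [0,0,0]},
    {"translation": [0.324,0.9,0],"rotation": [0,0,0]},
    {"translation": [0.36,1.0,0],"rotation": [0,0,0]},
  ],
)

```text
t: 2.6
eef_pos: [0.5439, 0.1343, 0.2263]
ee_rot: [3.142, -0.001, -2.724]
force: [0.8, 0.7, 0.0]
width: 0.0568
gripper_force: 0.0
```

apply_moves(
  steps=[
    {"translation": [0.012,0.05,-0.05],"rotation": [0,0,-0.12]},
    {"translation": [0.024,0.1,-0.1],"rotation": [0,0,-0.24]},
    {"translation": [0.036,0.15,-0.15],"rotation": [0,0,-0.36]},
    {"translation": [0.048,0.196,-0.2],"rotation": [0,0,-0.467]},
    {"translation": [0.048,0.196,-0.26],"rotation": [0,0,-0.467]},
    {"translation": [0.048,0.196,-0.33],"rotation": [0,0,-0.467]},
    {"translation": [0.048,0.196,-0.4],"rotation": [0,0,-0.467]},
    {"translation": [0.048,0.196,-0.46],"rotation": [0,0,-0.467]},
    {"translation": [0.048,0.196,-0.5],"rotation": [0,0,-0.467]},
    {"translation": [0.048,0.196,-0.5],"rotation": [0,0,-0.467]},
  ],
)

```text
t: 3.43
eef_pos: [0.5544, 0.1813, 0.0991]
ee_rot: [-3.14, -0.004, -2.969]
force: [-0.4, 0.0, 0.0]
width: 0.0569
gripper_force: 0.0
```

```bash
python3 - <<'E'
from h import *
s=grab_frame('side');t=grab_frame('top')
o=np.hstack([cv2.resize(s[170:270,220:340],(480,400),interpolation=cv2.INTER_CUBIC),cv2.resize(t[180:270,230:300],(311,400),interpolation=cv2.INTER_CUBIC)])
cv2.imwrite('pics/hov.png',o);print(get_state()['eef_pos'])
E
```

```text
[0.55595473 0.18200674 0.10164112]
```

View pics/hov.png

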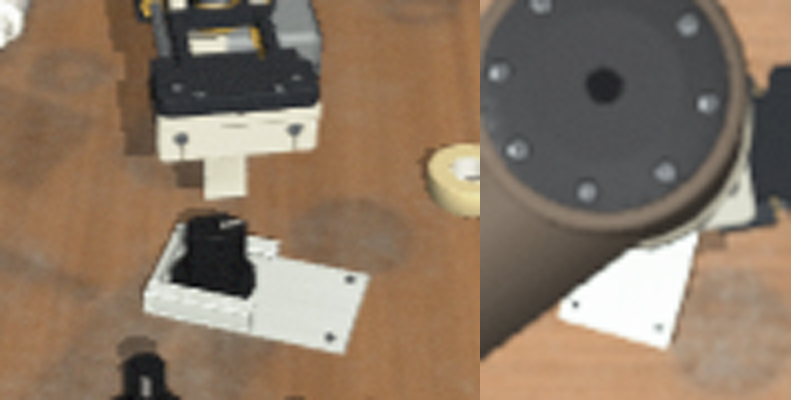

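The finger stands in line above the knob, with the finger tip at crop (225,195) and the grip centre at ~(218,225). The top view is blocked by the arm. I descend and close.

apply_moves(
  steps=[
    {"translation": [0,0.006,-0.06],"rotation": [0,0,0]},
    {"translation": [0,0.006,-0.12],"rotation": [0,0,0]},
    {"translation": [0,0.006,-0.17],"rotation": [0,0,0]},
    {"translation": [0,0.006,-0.21],"rotation": [0,0,0]},
    {"translation": [0,0.006,-0.25],"rotation": [0,0,0]},
    {"translation": [0,0.006,-0.28],"rotation": [0,0,0]},
    {"translation": [0,0.006,-0.3],"rotation": [0,0,0]},
    {"translation": [0,0.006,-0.32],"rotation": [0,0,0]},
    {"translation": [0,0.006,-0.32],"rotation": [0,0,0]},
    {"translation": [0,0.006,-0.32],"rotation": [0,0,0]},
  ],
)

```text
t: 4.37
eef_pos: [0.5559, 0.1836, 0.0216]
ee_rot: [-3.141, -0.0, -2.968]
force: [1.0, -0.3, 0.1]
width: 0.0567
gripper_force: 0.0
```

apply_moves(
  steps=[
    {"translation": [0,0,0],"rotation": [0,0,0]},
    {"translation": [0,0,0],"rotation": [0,0,0]},
    {"translation": [0,0,0],"rotation": [0,0,0]},
    {"translation": [0,0,0],"rotation": [0,0,0]},
    {"translation": [0,0,0],"rotation": [0,0,0]},
    {"translation": [0,0,0],"rotation": [0,0,0]},
    {"translation": [0,0,0],"rotation": [0,0,0]},
    {"translation": [0,0,0],"rotation": [0,0,0]},
    {"translation": [0,0,0],"rotation": [0,0,0]},
    {"translation": [0,0,0],"rotation": [0,0,0]},
  ],
  jaw=1,
  newtons=30,
)

```text
t: 5.2
eef_pos: [0.5559, 0.1836, 0.0217]
ee_rot: [3.142, 0.0, -2.968]
force: [0.2, -1.0, 2.2]
width: 0.0216
gripper_force: 29.9
```

Width is 21.6 mm, so the flats are seated on the pads. I slide it out along the channel.

apply_moves(
  steps=[
    {"translation": [-0.015,0.004,0],"rotation": [0,0,0]},
    {"translation": [-0.031,0.008,0],"rotation": [0,0,0]},
    {"translation": [-0.047,0.012,0],"rotation": [0,0,0]},
    {"translation": [-0.062,0.016,0],"rotation": [0,0,0]},
    {"translation": [-0.078,0.02,0],"rotation": [0,0,0]},
    {"translation": [-0.094,0.024,0],"rotation": [0,0,0]},
    {"translation": [-0.109,0.028,0],"rotation": [0,0,0]},
    {"translation": [-0.125,0.032,0],"rotation": [0,0,0]},
    {"translation": [-0.14,0.036,0],"rotation": [0,0,0]},
    {"translation": [-0.14,0.036,0],"rotation": [0,0,0]},
  ],
)

```text
t: 6.03
eef_pos: [0.52, 0.1928, 0.0217]
ee_rot: [3.141, -0.0, -2.968]
force: [-3.0, 1.7, 4.0]
width: 0.0219
gripper_force: 29.9
```

apply_moves(
  steps=[
    {"translation": [-0.015,0.004,0],"rotation": [0,0,0]},
    {"translation": [-0.031,0.008,0],"rotation": [0,0,0]},
    {"translation": [-0.047,0.012,0],"rotation": [0,0,0]},
    {"translation": [-0.062,0.016,0],"rotation": [0,0,0]},
    {"translation": [-0.078,0.02,0],"rotation": [0,0,0]},
    {"translation": [-0.094,0.024,0],"rotation": [0,0,0]},
    {"translation": [-0.109,0.028,0],"rotation": [0,0,0]},
    {"translation": [-0.125,0.032,0],"rotation": [0,0,0]},
    {"translation": [-0.14,0.036,0],"rotation": [0,0,0]},
    {"translation": [-0.14,0.036,0],"rotation": [0,0,0]},
  ],
)

```text
t: 6.87
eef_pos: [0.485, 0.2018, 0.0217]
ee_rot: [3.141, -0.0, -2.968]
force: [-3.2, 1.9, 5.9]
width: 0.0218
gripper_force: 29.9
```

apply_moves(
  steps=[
    {"translation": [0,0,0.04],"rotation": [0,0,0]},
    {"translation": [0,0,0.1],"rotation": [0,0,0]},
    {"translation": [0,0,0.16],"rotation": [0,0,0]},
    {"translation": [0,0,0.22],"rotation": [0,0,0]},
    {"translation": [0,0,0.28],"rotation": [0,0,0]},
    {"translation": [0,0,0.34],"rotation": [0,0,0]},
    {"translation": [0,0,0.4],"rotation": [0,0,0]},
    {"translation": [0,0,0.44],"rotation": [0,0,0]},
    {"translation": [0,0,0.44],"rotation": [0,0,0]},
    {"translation": [0,0,0.44],"rotation": [0,0,0]},
  ],
)

```text
t: 7.7
eef_pos: [0.4855, 0.2015, 0.1316]
ee_rot: [3.141, -0.0, -2.969]
force: [-0.5, 0.7, -1.7]
width: 0.0222
gripper_force: 29.9
```

apply_moves(
  steps=[
    {"translation": [0.02,-0.09,0],"rotation": [0,0,0]},
    {"translation": [0.04,-0.18,0],"rotation": [0,0,0]},
    {"translation": [0.06,-0.27,0],"rotation": [0,0,0]},
    {"translation": [0.08,-0.36,0],"rotation": [0,0,0]},
    {"translation": [0.1,-0.45,0],"rotation": [0,0,0]},
    {"translation": [0.12,-0.54,0],"rotation": [0,0,0]},
    {"translation": [0.14,-0.63,0],"rotation": [0,0,0]},
    {"translation": [0.16,-0.72,0],"rotation": [0,0,0]},
    {"translation": [0.18,-0.8,0],"rotation": [0,0,0]},
    {"translation": [0.2,-0.88,0],"rotation": [0,0,0]},
  ],
)

```text
t: 8.53
eef_pos: [0.5349, -0.0198, 0.13]
ee_rot: [3.142, -0.003, -2.969]
force: [1.1, 1.0, -1.6]
width: 0.0215
gripper_force: 29.9
```

apply_moves(
  steps=[
    {"translation": [0.01,-0.04,0],"rotation": [0,0,0]},
    {"translation": [0.02,-0.08,0],"rotation": [0,0,0]},
    {"translation": [0.03,-0.12,0],"rotation": [0,0,0]},
    {"translation": [0.04,-0.16,0],"rotation": [0,0,-0.025]},
    {"translation": [0.05,-0.2,0],"rotation": [0,0,-0.025]},
    {"translation": [0.06,-0.24,0],"rotation": [0,0,-0.025]},
    {"translation": [0.06,-0.277,0],"rotation": [0,0,-0.025]},
    {"translation": [0.06,-0.277,0],"rotation": [0,0,-0.025]},
    {"translation": [0.06,-0.277,0],"rotation": [0,0,-0.025]},
    {"translation": [0.06,-0.277,0],"rotation": [0,0,-0.025]},
  ],
)

```text
t: 9.37
eef_pos: [0.5508, -0.0877, 0.1316]
ee_rot: [3.141, 0.0, -2.982]
force: [-0.1, 0.7, -0.7]
width: 0.0214
gripper_force: 29.9
```

```bash
python3 - <<'E'
from h import *
s=grab_frame('side');cv2.imwrite('pics/s2.png',s)
st=get_state();e=st['eef_pos'];print(e,st['ee_rot'],st['width'])
cv2.imwrite('pics/s2c.png',cv2.resize(s[110:190,230:330],(800,600)[:1]+(640,) if 0 else (750,600),interpolation=cv2.INTER_CUBIC))
# expected skirt bottom centre, shaft top
print(proj('side',e-[0,0,.0187]),proj('side',(.55,-.0875,.074)))
E
```

```text
[ 0.55080359 -0.08750967  0.13161897] [ 3.14152335e+00  1.21944133e-04 -2.98132576e+00] 0.021943802995612452
[278.26576497 144.90157631] [278.44645285 157.08629158]
```

View pics/s2c.png

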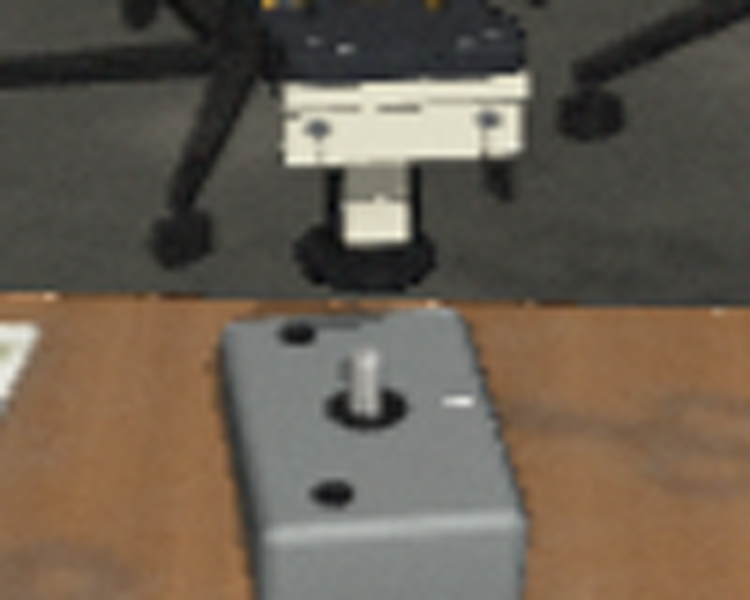

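The skirt spans crop 295-437, centre 366. The shaft is also centred at 366, so x is aligned to within about 1 mm. I lower with force checks; the underside meets the shaft top at TCP z of about 0.0927.

apply_moves(
  steps=[
    {"translation": [-0.001,0,-0.03],"rotation": [0,0,0]},
    {"translation": [-0.001,0,-0.06],"rotation": [0,0,0]},
    {"translation": [-0.001,0,-0.09],"rotation": [0,0,0]},
    {"translation": [-0.001,0,-0.12],"rotation": [0,0,0]},
    {"translation": [-0.001,0,-0.14],"rotation": [0,0,0]},
    {"translation": [-0.001,0,-0.15],"rotation": [0,0,0]},
    {"translation": [-0.001,0,-0.158],"rotation": [0,0,0]},
    {"translation": [-0.001,0,-0.164],"rotation": [0,0,0]},
    {"translation": [-0.001,0,-0.17],"rotation": [0,0,0]},
    {"translation": [-0.001,0,-0.17],"rotation": [0,0,0]},
  ],
)

```text
t: 10.25
eef_pos: [0.5508, -0.0875, 0.0893]
ee_rot: [3.141, 0.001, -2.981]
force: [-0.8, 2.5, -0.8]
width: 0.0213
gripper_force: 29.9
```

There is no upward force 3.4 mm past the contact height, so the shaft is in the mouth. I continue.

apply_moves(
  steps=[
    {"translation": [0,0,-0.004],"rotation": [0,0,0]},
    {"translation": [0,0,-0.008],"rotation": [0,0,0]},
    {"translation": [0,0,-0.012],"rotation": [0,0,0]},
    {"translation": [0,0,-0.016],"rotation": [0,0,0]},
    {"translation": [0,0,-0.02],"rotation": [0,0,0]},
    {"translation": [0,0,-0.024],"rotation": [0,0,0]},
    {"translation": [0,0,-0.024],"rotation": [0,0,0]},
    {"translation": [0,0,-0.024],"rotation": [0,0,0]},
    {"translation": [0,0,-0.024],"rotation": [0,0,0]},
    {"translation": [0,0,-0.024],"rotation": [0,0,0]},
  ],
)

```text
t: 11.08
eef_pos: [0.5505, -0.0872, 0.0829]
ee_rot: [3.141, 0.0, -2.981]
force: [-1.7, 5.0, 0.4]
width: 0.0217
gripper_force: 29.9
```

The knob is 10 mm in and sliding freely. A sideways force of +5 N in y shows a slight offset, so I ease +1 mm in y and go on.

apply_moves(
  steps=[
    {"translation": [-0.001,0.002,0],"rotation": [0,0,0]},
    {"translation": [-0.001,0.004,0],"rotation": [0,0,0]},
    {"translation": [-0.001,0.004,-0.004],"rotation": [0,0,0]},
    {"translation": [-0.001,0.004,-0.008],"rotation": [0,0,0]},
    {"translation": [-0.001,0.004,-0.012],"rotation": [0,0,0]},
    {"translation": [-0.001,0.004,-0.016],"rotation": [0,0,0]},
    {"translation": [-0.001,0.004,-0.02],"rotation": [0,0,0]},
    {"translation": [-0.001,0.004,-0.02],"rotation": [0,0,0]},
    {"translation": [-0.001,0.004,-0.02],"rotation": [0,0,0]},
    {"translation": [-0.001,0.004,-0.02],"rotation": [0,0,0]},
  ],
)

```text
t: 11.92
eef_pos: [0.5504, -0.0867, 0.0781]
ee_rot: [-3.142, -0.0, -2.981]
force: [-0.0, 0.2, -1.0]
width: 0.0217
gripper_force: 29.9
```

apply_moves(
  steps=[
    {"translation": [0,0,0],"rotation": [0,0,0]},
    {"translation": [0,0,-0.003],"rotation": [0,0,0]},
    {"translation": [0,0,-0.006],"rotation": [0,0,0]},
    {"translation": [0,0,-0.009],"rotation": [0,0,0]},
    {"translation": [0,0,-0.012],"rotation": [0,0,0]},
    {"translation": [0,0,-0.015],"rotation": [0,0,0]},
    {"translation": [0,0,-0.018],"rotation": [0,0,0]},
    {"translation": [0,0,-0.018],"rotation": [0,0,0]},
    {"translation": [0,0,-0.018],"rotation": [0,0,0]},
    {"translation": [0,0,-0.018],"rotation": [0,0,0]},
  ],
  newtons=55,
)

```text
t: 12.75
eef_pos: [0.5505, -0.0867, 0.0737]
ee_rot: [-3.142, 0.0, -2.981]
force: [-1.4, -0.2, 4.7]
width: 0.0216
gripper_force: 54.9
```

The spring force appears as predicted, about 3 mm in. I press on to the hard stop.

apply_moves(
  steps=[
    {"translation": [0,0,-0.002],"rotation": [0,0,0]},
    {"translation": [0,0,-0.004],"rotation": [0,0,0]},
    {"translation": [0,0,-0.006],"rotation": [0,0,0]},
    {"translation": [0,0,-0.008],"rotation": [0,0,0]},
    {"translation": [0,0,-0.01],"rotation": [0,0,0]},
    {"translation": [0,0,-0.012],"rotation": [0,0,0]},
    {"translation": [0,0,-0.014],"rotation": [0,0,0]},
    {"translation": [0,0,-0.014],"rotation": [0,0,0]},
    {"translation": [0,0,-0.014],"rotation": [0,0,0]},
    {"translation": [0,0,-0.014],"rotation": [0,0,0]},
  ],
)

```text
t: 13.58
eef_pos: [0.5506, -0.0867, 0.0714]
ee_rot: [-3.141, 0.001, -2.981]
force: [-4.8, 2.5, 17.0]
width: 0.0217
gripper_force: 54.9
```

17 N, well above the 6.6 N spring, at TCP 0.0714 (expected 0.0717), so it is on the hard stop. One look to confirm.

```bash
python3 - <<'E'
from h import *
s=grab_frame('side')
cv2.imwrite('pics/end.png',cv2.resize(s[110:190,230:330],(750,600),interpolation=cv2.INTER_CUBIC))
st=get_state();print(st['eef_pos'],st['force'],st['gripper_force'],st['t'])
E
```

```text
[ 0.55060486 -0.08673597  0.07143557] [-5.49902688  2.4715765  17.83023951] 54.8672170273494 13.6333
```

View pics/end.png

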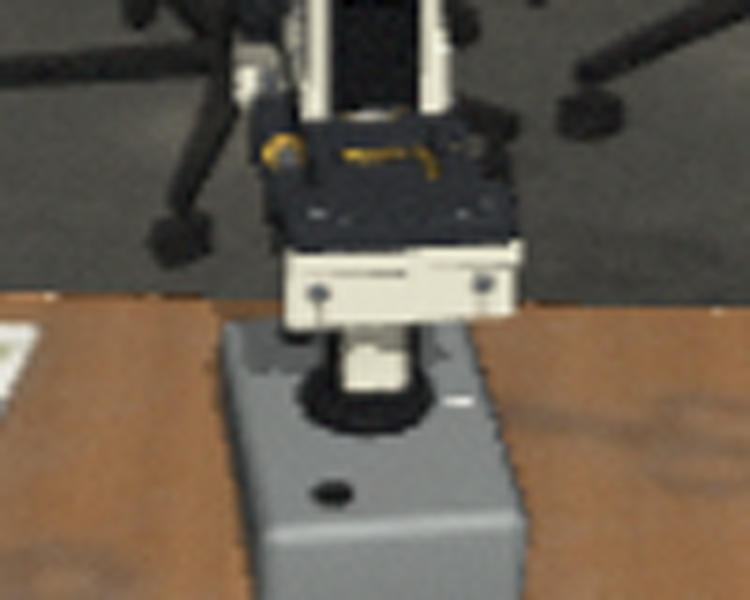

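The picture shows the knob skirt, crop (300-435, ~395), flat and low on the speaker top and centred on the shaft. The grip is still held, and the force is a steady 17.8 N.

```bash
python3 -c "
from station import *
print(job_done())"
```

```text
the job is handed in; nothing more can be done
None
```

The knob is out of its holder, home on the D-shaft and held pressed at the hard stop (17.8 N against the 6.6 N spring), and the job was handed in at about 13.7 s with the grip still on; the mug, tape roll and earbud case were not touched.

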